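# Wind the bench vise shut on a control unit

## Task

Fit the loose crank fully down over the square shaft end of the bench vise and wind it clockwise by its knob, several full turns without letting it come off, until the control unit is firmly clamped between the jaws: stop when the crank clearly stiffens and do not overtighten. Ease the crank onto the shaft without forcing it, disturb nothing else on the bench, and leave the crank sitting on the shaft.

Things in the scene. Friction and masses are not known exactly. Their poses are not given: they have to be found in the camera images.
- vise: Grey and aluminium bench vise, bolted down, yawed. Origin on the bench under the square shaft's vertical axis; its bed, 120 mm wide, top 18 mm high, runs along its own +y from -35 to 305 mm. The gearbox about the origin is 70 x 70 mm, 62 mm high; the fixed jaw's inner face is at y = 277 mm, top 52 mm high. The shaft is stiff (0.3 N m friction) and stays put when let go.
- shaft_seat (a point): Point on the shaft axis at the gearbox top, where the hub's underside rests when fully down. From here the 14 mm square shaft end rises 18 mm, then a round taper pilot, 13 mm across at its foot, 8 mm tall, that centres the hub but lets it turn. This point belongs to the fixed vise: the square's own angle is not given and must be felt or seen. Clockwise from above closes, 40 mm a turn.
- crank_boss (a point): Centre of the 28 x 28 mm square boss of the loose steel crank (0.24 kg, upright). Boss top 12.5 mm above; the same square hub runs down to its underside 51.5 mm below, with a square socket 15.2 mm wide, 27 mm deep, sides parallel to the boss. x: along the arm to the knob, z up. Arm 14 mm wide, 12.5 to 22.5 mm below this point; a like tail reaches 41 mm the other way.
- knob_grip (a point): Centre of the crank's upright black knob: 20 mm round, 47 mm tall, spinning freely on its own pin, 60 mm from the hub's axis. This point is 15.5 mm higher than the boss centre, 27 mm above the knob's foot (28 mm above the arm), 20 mm below the knob's top.
- crank: The whole loose crank; origin at the centre of the hub's underside, x along the arm to the knob, z up.
- jaw: Aluminium moving jaw plate, 100 mm wide, 18 to 50 mm above the bench. Origin at bench height in its clamping face, at vise y 80 to 95 mm at the start; moves along vise +y, on springs of 12 N/mm (14 mm give). Winding takes about 5 N along the knob's circle while free, and 1.1 N more per 10 N of clamping once the unit is tight: about 1.3 N per mm of travel, 9 degrees of crank.
- unit: Loose aluminium control unit, 110 (x) by 80 (y) by 28 mm high, 0.3 to 0.6 kg, black plug on its -x side; origin under its centre. Lies on the vise bed between the jaws; the moving jaw pushes it to the fixed jaw, where its origin comes to vise y = 237 mm. A good clamping force is 40 to 60 N; under 20 N is loose, over 100 N is too tight.
- meter: Bystander: yellow multimeter lying flat, 190 x 90 x 40 mm, origin under its centre.
- spool: Bystander: grey solder spool, 60 mm across, 42 mm tall, origin under its centre.
- flux: Bystander: white bottle, 40 mm across, 90 mm tall, origin under its centre.
Things that resemble listed ones, but are neither listed nor needed, are in the scene too. Of the things like the crank, leave any that is pink or red; of the rest the larger one is meant.

How it is judged:
By the outcome, as a careful person would: the job done as asked, in the order asked, and still so for the second after the job is handed in, with the robot touching nothing.
It also fails if it takes over 72 s, if anything falls off the work surface, if the arm or the gripper's body presses on something with over 40 N, if the wrist force passes 120 N, or if a joint passes its speed limit or range.

## Robot

A 6-joint arm with a two-finger parallel gripper is mounted at the origin on the work surface. World frame = base frame: x ahead of the robot, y to its left, z up, the work surface at z = 0. Lengths are in m, angles in rad, forces in N, time in s.
With the tool pointing down it reaches from about 0.35 to 0.925 m from the base axis. Payload 6.4 kg.
Tool frame: the origin (TCP) lies midway between the tips of the shut fingers; the grasp point (between the pads) lies 19 mm behind it; z points along the fingers, y is the line along which they close (so a half turn about z gives the same grasp; the last joint's range is limited). The gripper opens to 85 mm and grips with 20 to 120 N. Pads are 22 mm wide; open, the fingers measure 114 mm over their backs; the gripper's body (76 mm by 85 mm) begins 54 mm behind the grasp point. The pads swing forward as they close: fully open they stand 13 mm farther back than shut.
Start: joints at [-1.397, 0.245, 1.558, -0, 1.339, -0.174], TCP at [0.222, -0.611, 0.231] pointing down, gripper open.
Joint ranges: [-3.13, 3.13], [-1.02, 2.26], [0.13, 2.54], [-0.95, 4.09], [0.21, 2.88], [-2.74, 2.74]. Speed limits (rad/s): [2.57, 2.57, 3.14, 3.14, 3.14, 3.14].

## Interface

Orientations are given as a unit quaternion [w, x, y, z].
In Python, from rig import monitor, viewer, order gives the robot as it stands.
- The arm moves only by the tool step_arm, never from a script. Its argument "steps" is a list that holds one entry, the list of rows, each a list of 6 numbers: the shift along the world's x, y, z in cm, then the turn, a rotation vector about the world's x, y, z in rad. A call has 1 to 12 rows; each row is the pose to reach, as a shift and turn from the pose commanded when the call began; what a row does not reach only later rows make up. A row lasts 1/8 s, in which the tool goes at most 62.5 mm and 10.7 degrees, less where a joint would pass 70% of its speed; a pose out of reach is approached as far as the arm can. A call with a gripper value outside its range is refused whole. "grip" is the opening in per cent of the stroke, from 0 (shut) to 100 (fully open), set as the call begins (left out, the last holds). The fingers move at their own pace and stop on an object; "force" is the grip in N (left out, the last holds). Time passes only in rows, so rows that repeat a pose let the fingers close. It gives the time, the measured TCP pose, the force, the opening and the grip force at its end, in the units of the state.
- monitor.get_state(): the state, without advancing time (a new reading comes with each control period).
- viewer.camera(name): name is "scene" or "top"; returns a dict with "pixels" (384x512x3 uint8, blue, green, red), "K" (3x3 intrinsics, pixels), "k1" (the pictures are not rectified: a ray, as slopes to the right and down, at radius r is drawn at 1 + k1 r^2 times it, then the intrinsics apply), "R" (3x3) and "t" (3): a world point X has camera coordinates R X + t. Camera axes: x right, y down, z forward; pixel columns grow to the right and rows downward; lengths in m; the calibration is good to about 2 mm. A picture is of the moment at which its call begins. There is no depth.
- order.finish_job(): hands the job in; it is judged then, once.
The state is a dict: "t": time; "joint_positions": joint angles; "joint_vel": joint speeds; "joint_efforts": joint torques, N m; "ee_pos": TCP position; "tool_rot": TCP orientation; "contact_force": force on the tool from outside, world axes, zero at the start; "ft_torque": the same for the moment, N m; "width": opening from 0.0 (shut) to 1.0 (fully open); "finger_force": force on a finger pad.
Only numpy, scipy, OpenCV 4.12 (cv2) and the standard library are available. Lean on these libraries where they do the work, as an engineer would, in place of code of your own. Each camera call takes 0.05 s, during which the arm holds its last target. There are 200 camera calls.

## Working session

There is one attempt and no reset: what is moved stays moved. The work goes in short steps, Python scripts to look and compute and a tool call to move; the robot and the scene stay as the last step left them, time stands still between calls to the robot, and variables do not carry over. Pictures are saved under pics/ and viewed, at most 10 in all, crops included, and the job is handed in when it is done.

Besides the shell and the picture viewer there is one more tool, called after ">>>" by a JSON object that holds its "op" and its "data", one argument or row to a line. step_arm: Moves the arm, as the interface text tells. Its arguments: {"type":"object","properties":{"steps":{"type":"array"},"grip":{"type":"number"},"force":{"type":"number"}},"required":["steps"]}

```bash
mkdir -p pics; cat > h.py <<'E'
import numpy as np, cv2
from rig import monitor, viewer, order
def cam(n):
    c=viewer.camera(n); return c
def ray(c,u,v):
    K=np.array(c["K"]);d=cv2.undistortPoints(np.array([[[u,v]]],float),K,np.array([c["k1"],0,0,0,0.]))[0,0] 
    R=np.array(c["R"]);t=np.array(c["t"]);return -R.T@t, R.T@np.array([d[0],d[1],1.])
def onz(c,u,v,z):
    o,d=ray(c,u,v);return o+d*(z-o[2])/d[2]
def proj(c,X):
    p,_=cv2.projectPoints(np.array(X,float).reshape(-1,1,3),cv2.Rodrigues(np.array(c["R"]))[0],np.array(c["t"],float),np.array(c["K"]),np.array([c["k1"],0,0,0,0.]));return p[:,0]
def tri(c1,p1,c2,p2):
    o1,d1=ray(c1,*p1);o2,d2=ray(c2,*p2);s=np.linalg.lstsq(np.c_[d1,-d2],o2-o1,rcond=None)[0]
    a=o1+s[0]*d1;b=o2+s[1]*d2;return (a+b)/2,np.linalg.norm(a-b)
E
python3 - <<'E'
from h import *
for n in("scene","top"):
    c=cam(n);np.save(n+"0.npy",c,allow_pickle=True);cv2.imwrite(f"pics/{n}0.png",cv2.resize(c["pixels"],None,fx=1.5,fy=1.5,interpolation=cv2.INTER_CUBIC));print(c["K"],c["k1"],c["R"],c["t"])
print(monitor.get_state())
E
```

```text
[[432.35750759   0.         255.21872696]
 [  0.         432.35750759 184.19822633]
 [  0.           0.           1.        ]] -0.043414791365576015 [[ 0.26332     0.96469187  0.00567236]
 [ 0.81153511 -0.21832786 -0.54198129]
 [-0.52160651  0.14731783 -0.84037141]] [-0.04492772 -0.45534115  1.40213987]
[[377.83161767   0.         251.78078305]
 [  0.         377.83161767 197.57744357]
 [  0.           0.           1.        ]] -0.04830999676623555 [[-1.19110704e-02 -9.99928857e-01  6.38968162e-04]
 [-9.91694161e-01  1.17311330e-02 -1.28082286e-01]
 [ 1.28065678e-01 -2.15925812e-03 -9.91763339e-01]] [-0.09425095  0.56511647  0.99395704]
{'t': 0.1, 'joint_positions': array([-1.39707783e+00,  2.45758221e-01,  1.55889374e+00,  1.56674348e-05,
        1.33875799e+00, -1.74089843e-01]), 'joint_vel': array([ 0.00065965, -0.00126084, -0.00185882, -0.00083912,  0.00078576,
        0.00148052]), 'joint_efforts': array([ 3.57294830e-04, -4.30670035e+01, -3.27130187e+01, -8.19118009e-05,
        2.82338689e-03,  1.36856730e-05]), 'ee_pos': array([ 0.22146983, -0.61055821,  0.23028072]), 'tool_rot': array([-9.08643790e-04,  9.84916647e-01,  1.73027087e-01,  7.79084245e-06]), 'contact_force': array([-0.01758892,  0.93978526, -0.2143256 ]), 'ft_torque': array([0.01017712, 0.00946371, 0.04955084]), 'finger_force': 0.0, 'width': 1.0002817571026148}
```

View pics/scene0.png

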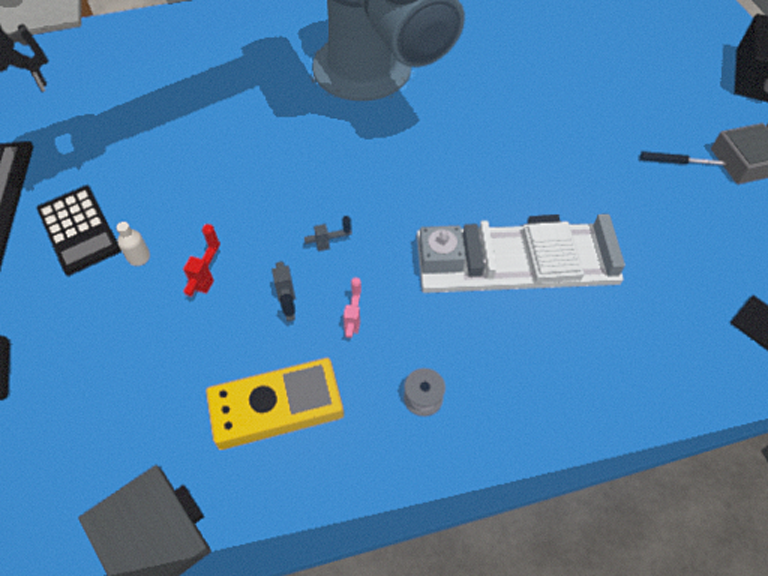

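View pics/top0.png

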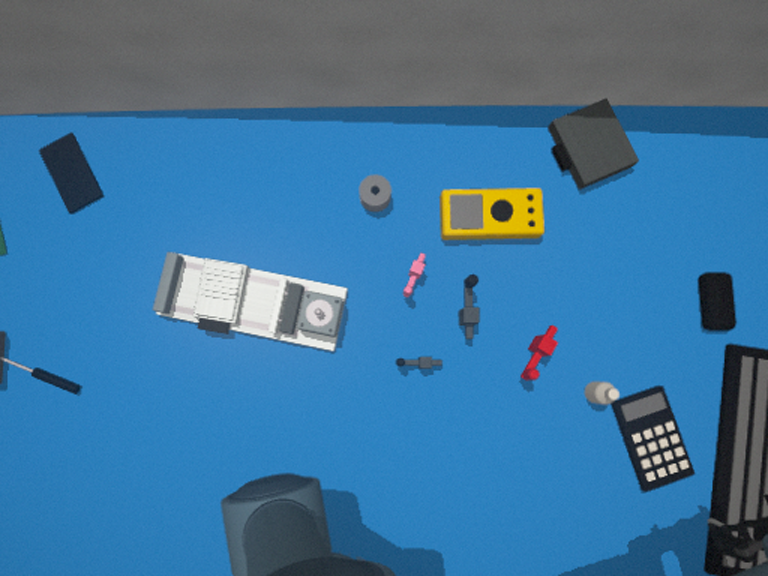

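The scene view shows the large grey crank at about (283,285) of the enlarged picture, with the gearbox at (443,243). The top view shows the crank boss at (470,315), its knob at (471,282), and the shaft at (320,314). I'll make enlarged crops next.

```bash
python3 - <<'E'
from h import *
s=np.load("scene0.npy",allow_pickle=True).item();t=np.load("top0.npy",allow_pickle=True).item()
def crop(c,x,y,w=50,h=50,k=8):
    return cv2.resize(c["pixels"][y:y+h,x:x+w],(400,300) if 0 else (w*k//1,h*k//1),interpolation=cv2.INTER_CUBIC)
a=np.hstack([crop(t,288,175,50,56,7),crop(t,188,182,50,56,7)])
b=np.hstack([crop(s,165,165,50,56,7)[:205*2-18],crop(s,270,140,50,56,7)[:392]])
im=np.vstack([a[:392],b]);print(im.shape)
cv2.imwrite("pics/crops.png",cv2.resize(im,(535,600)))
E
```

```text
(784, 700, 3)
```

View pics/crops.png

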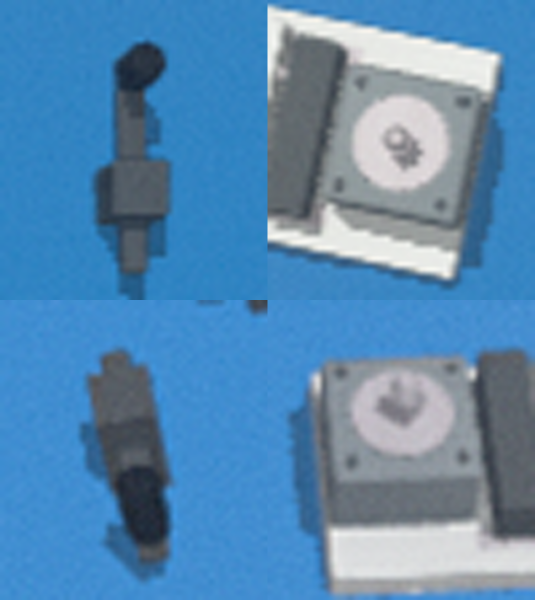

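The crops show these points in source pixels:
- **Top view:** boss top face about (314,210), knob top about (316,186), shaft plate centre about (213,208.5).
- **Scene view:** boss top about (188.4,183.7), knob top about (191,199.6).

I'll refine these with masks.

```bash
python3 - <<'E'
from h import *
s=np.load("scene0.npy",allow_pickle=True).item();t=np.load("top0.npy",allow_pickle=True).item()
for n,c,b,k in(("top",t,(314.2,210.3),(316,185.7)),("scene",s,(188.4,183.7),(191.2,199.6))):
    B=onz(c,*b,.064);Kn=onz(c,*k,.087);print(n,"boss",B,"knob",Kn,"d",np.linalg.norm((Kn-B)[:2]),np.degrees(np.arctan2(*(Kn-B)[1::-1])))
print(tri(t,(314.2,210.3),s,(188.4,183.7)),tri(t,(316,185.7),s,(191.2,199.6)))
# crank mask: arm axis via non-blue dark in top
def disc(c,x,y,w,h):
    p=c["pixels"][y:y+h,x:x+w].astype(int);m=((p.min(2)>175)&(p[...,2]>=p[...,0]-5)).astype(np.uint8)
    n,l,st,ce=cv2.connectedComponentsWithStats(m)
    for i in range(1,n):
        if st[i,4]>30: 
            cn=max(cv2.findContours((l==i).astype(np.uint8),0,1)[0],key=len)
            print(st[i],ce[i]+[x,y],cv2.fitEllipse(cn) if len(cn)>5 else 0)
disc(t,195,190,40,40);disc(s,275,142,40,40)
# pixels
print(t["pixels"][200:216,204:222].mean(2).astype(int));print(s["pixels"][150:172,284:308].mean(2).astype(int))
# gearbox screws
for q in [(362,83),(463,102),(340,186),(440,205)]: print("screw top",onz(t,188+(q[0]-267.5)/5.35,182+q[1]/5.35,.062)[:2])
for q in [(340,372),(452,370),(350,463),(462,458)]: print("screw sc",onz(s,270+(q[0]-267.5)/5.35,140+(q[1]-300)/5.35,.062)[:2])
E
```

```text
top boss [ 0.52450041 -0.2656148   0.064     ] knob [ 0.58665339 -0.26858803  0.087     ] d 0.062224062142064204 -2.7387802499248792
scene boss [ 0.53123999 -0.26436033  0.064     ] knob [ 0.5907564  -0.26602192  0.087     ] d 0.05953959638475673 -1.5991753157620152
(array([ 0.52550041, -0.26564844,  0.05603474]), np.float64(0.002630108499285982)) (array([ 0.58764735, -0.26766367,  0.08277318]), np.float64(0.0033562534358294554))
[  7   0  29   9 163] [217.60122699 192.96319018] ((24.333091735839844, 3.2296223640441895), (6.110157489776611, 32.481849670410156), 98.1867904663086)
[  9  10  18  18 229] [212.48034934 208.04366812] ((17.536779403686523, 18.22408103942871), (16.92451286315918, 17.652511596679688), 68.08336639404297)
[  0  30  28  10 114] [205.53508772 226.55263158] ((10.588668823242188, 36.147254943847656), (7.345011234283447, 26.24859046936035), 100.86044311523438)
[ 11  12  19  15 136] [295.08823529 161.25735294] ((19.929346084594727, 18.477462768554688), (13.187398910522461, 16.54237937927246), 95.74515533447266)
[[158 156 156 159 176 167 200 214 215 217 214 201 186 16
[... 2943 characters left out ...]
51 151 149 141 153]
 [143 139 136 149 149 140 134 154 163 171 177 176 179 184 176 158 150 148
  146 148 153 134 112 137]
 [137 110 118 146 145 149 144 142 144 143 146 136 134 149 152 145 141 151
  150 150 152 126  96 118]
 [129  97 112 142 150 145 152 149 148 148 151 150 147 146 148 148 149 151
  151 150 157 142 122 138]
 [141 120 134 149 150 148 151 146 148 150 148 147 150 151 148 155 150 152
  151 152 155 155 151 158]]
screw top [0.56226972 0.02177953]
screw top [ 0.55216399 -0.02844576]
screw top [0.51107399 0.03248889]
screw top [ 0.50112148 -0.01694537]
screw sc [ 0.50272822 -0.01726477]
screw sc [0.51523149 0.03398681]
screw sc [ 0.55349686 -0.02830459]
screw sc [0.56415593 0.02214207]
```

>>> {"op": "step_arm", "data": {
  "steps": [
    [[5,5.7,-1,0,0,-0.06],[10,11.4,-2,0,0,-0.13],[15,17,-3,0,0,-0.2],[20,22.7,-4,0,0,-0.26],[25,28.4,-5,0,0,-0.32],[30.4,34.5,-8,0,0,-0.38],[30.4,34.5,-10,0,0,-0.38],[30.4,34.5,-10,0,0,-0.38],[30.4,34.5,-10,0,0,-0.38]]
  ],
  "grip": 65
}}

```text
t: 1.23
ee_pos: [0.5254, -0.2634, 0.129]
tool_rot: [-0.001, 1.0, -0.014, -0.002]
contact_force: [-0.2, -0.5, 0.9]
width: 0.653
finger_force: 0.0
```

```bash
python3 - <<'E'
from h import *
s=cam("scene");t=cam("top");print(monitor.get_state()["ee_pos"])
for c,o in((t,"top"),(s,"scene")): print(o,proj(c,[[.526,-.2653,.064],[.5254,-.2634,.129]]))
a=cv2.resize(t["pixels"][160:240,275:355],(480,480),interpolation=2)[:300*2];b=cv2.resize(s["pixels"][135:215,150:203],(318,480),interpolation=2)
cv2.imwrite("pics/p2.png",np.hstack([a,b]))
E
```

```text
[ 0.52533909 -0.266203    0.13114474]
top [[314.06298699 209.73708383]
 [317.61066652 207.46184742]]
scene [[187.61510977 182.01221284]
 [184.80279231 165.98593219]]
```

View pics/p2.png

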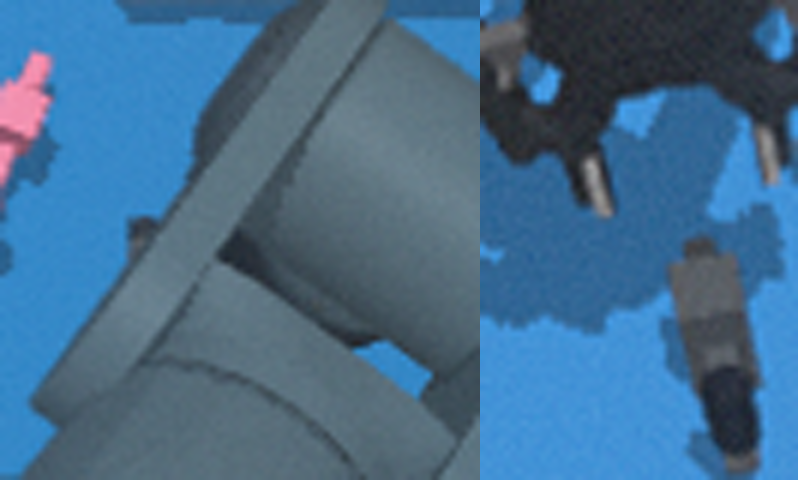

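The fingers straddle the boss in the scene view: tips at about source u 170 and 198, boss at u 187. The arm blocks the top view. I'll descend and grip.

>>> {"op": "step_arm", "data": {
  "steps": [
    [[0,0,-4,0,0,0],[0,0,-7.5,0,0,0],[0,0,-9.5,0,0,0],[0,0,-9.5,0,0,0],[0,0,-9.5,0,0,0]]
  ]
}}

```text
t: 1.95
ee_pos: [0.5264, -0.2672, 0.0379]
tool_rot: [0.001, 1.0, -0.016, 0.001]
contact_force: [-0.2, 0.6, 0.2]
width: 0.649
finger_force: 0.0
```

>>> {"op": "step_arm", "data": {
  "steps": [
    [[0,0,0,0,0,0],[0,0,0,0,0,0],[0,0,0,0,0,0],[0,0,0,0,0,0],[0,0,0,0,0,0]]
  ],
  "grip": 0,
  "force": 40
}}

```text
t: 2.58
ee_pos: [0.5264, -0.2666, 0.0377]
tool_rot: [0.001, 1.0, -0.016, 0.001]
contact_force: [-1.1, 1.7, 5.0]
width: 0.324
finger_force: 41.2
```

>>> {"op": "step_arm", "data": {
  "steps": [
    [[0,0,2,0,0,0],[0,0,6,0,0,0],[0,0,10.5,0,0,0],[0,4,10.5,0,0,0],[0.2,9,10.5,0,0,0],[0.3,14,10.5,0,0,0],[0.5,19,10.5,0,0,0],[0.6,23,10.5,0,0,0],[0.6,25.5,10.5,0,0,0],[0.7,26.8,10.5,0,0,0],[0.7,26.8,10.5,0,0,0],[0.7,26.8,10.5,0,0,0]]
  ]
}}

```text
t: 4.08
ee_pos: [0.5326, 0.0011, 0.1414]
tool_rot: [0.0, 1.0, -0.017, 0.0]
contact_force: [0.2, -0.5, -3.0]
width: 0.321
finger_force: 40.4
```

```bash
python3 - <<'E'
from h import *
st=monitor.get_state();print(st["ee_pos"],st["contact_force"],st["ft_torque"],st["joint_positions"])
s=cam("scene");t=cam("top")
np.save("s1.npy",s,allow_pickle=True)
b=cv2.resize(s["pixels"][95:195,240:340],(600,600),interpolation=2)
cv2.imwrite("pics/p3.png",b)
E
```

```text
[0.53263948 0.00107521 0.14140431] [ 0.23640515 -0.45281581 -2.98195181] [-0.06489378  0.10064089 -0.0177634 ] [-2.10839107e-01  7.32499878e-02  1.92607654e+00 -3.35406016e-04
  1.14211919e+00  1.39319542e+00]
```

View pics/p3.png

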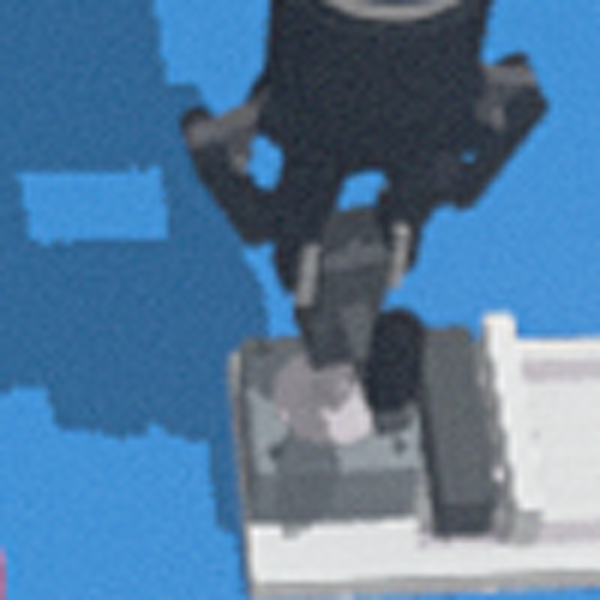

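The scene view shows the crank held upright over the gearbox. The hub's lower front edge runs from about (305,350) to (370,372) in the crop, and the knob is at (395,360).

```bash
python3 - <<'E'
from h import *
s=np.load("s1.npy",allow_pickle=True).item()
x,y=.5328,.0024;a=-.034
P=lambda u,v,z:[x+u*np.cos(a)-v*np.sin(a),y+u*np.sin(a)+v*np.cos(a),z]
q=proj(s,[P(.014,-.014,.105),P(.014,.014,.105),P(.06,0,.192),P(.014,-.014,.169),P(.014,.014,.169)])
print((q-[240,95])*6)
E
```

```text
[[313.15217589 367.93036587]
 [380.83446362 355.1389687 ]
 [404.53603576 317.00889471]
 [326.3004172  266.37840396]
 [397.62249547 253.30006227]]
```

>>> {"op": "step_arm", "data": {
  "steps": [
    [[0,0.15,-0.7,0,0,0],[0,0.15,-1.3,0,0,0],[0,0.15,-1.7,0,0,0],[0,0.15,-1.9,0,0,0],[0,0.15,-2.0,0,0,0],[0,0.15,-2.0,0,0,0]]
  ]
}}

```text
t: 4.92
ee_pos: [0.5327, 0.0034, 0.1214]
tool_rot: [0.0, 1.0, -0.016, 0.0]
contact_force: [0.5, -0.0, -1.7]
width: 0.321
finger_force: 40.5
```

>>> {"op": "step_arm", "data": {
  "steps": [
    [[0,0,-0.15,0,0,0],[0,0,-0.3,0,0,0],[0,0,-0.4,0,0,0],[0,0,-0.4,0,0,0]]
  ]
}}

```text
t: 5.42
ee_pos: [0.5326, 0.0034, 0.1176]
tool_rot: [0.0, 1.0, -0.016, 0.0]
contact_force: [-1.4, -0.3, 0.6]
width: 0.323
finger_force: 40.7
```

>>> {"op": "step_arm", "data": {
  "steps": [
    [[-0.05,0,-0.1,0,0,-0.08],[-0.05,0,-0.1,0,0,-0.16],[-0.05,0,-0.1,0,0,-0.24],[-0.05,0,-0.1,0,0,-0.3],[-0.05,0,-0.1,0,0,-0.3]]
  ]
}}

```text
t: 6.05
ee_pos: [0.5331, 0.0031, 0.1174]
tool_rot: [0.0, 0.986, -0.165, 0.001]
contact_force: [1.3, -0.4, 2.4]
width: 0.316
finger_force: 41.1
```

```bash
python3 - <<'E'
from h import *
st=monitor.get_state();print(st["ee_pos"],st["contact_force"],st["ft_torque"])
E
```

```text
[0.53310866 0.00307729 0.11736943] [ 1.3436765  -0.40740598  2.42348814] [-0.07527748 -0.08134511  0.03549652]
```

>>> {"op": "step_arm", "data": {
  "steps": [
    [[0,0,0,0,0,-0.08],[0,0,0,0,0,-0.16],[0,0,0,0,0,-0.24],[0,0,0,0,0,-0.3],[0,0,0,0,0,-0.3]]
  ]
}}

```text
t: 6.68
ee_pos: [0.5331, 0.003, 0.1173]
tool_rot: [0.0, 0.951, -0.31, 0.001]
contact_force: [0.7, -1.4, 4.8]
width: 0.321
finger_force: 41.2
```

```bash
python3 - <<'E'
from h import *
st=monitor.get_state();print(st["ee_pos"],st["contact_force"],st["ft_torque"])
E
```

```text
[0.53306797 0.00303003 0.11729579] [ 0.67111753 -1.41878574  4.83034477] [-0.2695961  -0.15768872  0.05643079]
```

>>> {"op": "step_arm", "data": {
  "steps": [
    [[0,0,0,0,0,-0.08],[0,0,0,0,0,-0.16],[0,0,0,0,0,-0.24],[0,0,0,0,0,-0.3],[0,0,0,0,0,-0.3]]
  ]
}}

```text
t: 7.3
ee_pos: [0.5318, 0.0033, 0.1158]
tool_rot: [0.0, 0.894, -0.449, -0.0]
contact_force: [1.3, -1.5, -2.0]
width: 0.315
finger_force: 40.7
```

```bash
python3 - <<'E'
from h import *
st=monitor.get_state();print(st["ee_pos"],st["contact_force"],st["ft_torque"])
E
```

```text
[0.53177719 0.00327364 0.11578276] [ 1.26785079 -1.50277336 -2.00795997] [-0.33603087 -0.2102714   0.03224901]
```

It has dropped 1.5 mm with no load left, so the square is engaged. I'll lower it gently.

>>> {"op": "step_arm", "data": {
  "steps": [
    [[0,0,-0.2,0,0,0],[0,0,-0.4,0,0,0],[0,0,-0.6,0,0,0],[0,0,-0.6,0,0,0]]
  ]
}}

```text
t: 7.8
ee_pos: [0.5319, 0.0033, 0.1099]
tool_rot: [0.0, 0.893, -0.449, -0.0]
contact_force: [1.1, -1.7, -3.1]
width: 0.319
finger_force: 40.5
```

```bash
python3 - <<'E'
from h import *
st=monitor.get_state();print(st["ee_pos"],st["contact_force"],st["ft_torque"])
E
```

```text
[0.53189668 0.00330943 0.10991397] [ 1.0784849  -1.69866627 -3.1298525 ] [-0.52339278 -0.25787776  0.02022791]
```

>>> {"op": "step_arm", "data": {
  "steps": [
    [[0,0,-0.2,0,0,0],[0,0,-0.4,0,0,0],[0,0,-0.6,0,0,0],[0,0,-0.75,0,0,0],[0,0,-0.9,0,0,0],[0,0,-0.9,0,0,0]]
  ]
}}

```text
t: 8.55
ee_pos: [0.532, 0.0034, 0.1011]
tool_rot: [0.0, 0.893, -0.449, -0.0]
contact_force: [0.1, -2.9, -0.5]
width: 0.322
finger_force: 40.5
```

```bash
python3 - <<'E'
from h import *
st=monitor.get_state();print(st["ee_pos"],st["contact_force"],st["ft_torque"])
E
```

```text
[0.53196601 0.00336441 0.1010757 ] [ 0.11349267 -2.89698928 -0.45968805] [-0.70266207  0.08631327  0.00121384]
```

>>> {"op": "step_arm", "data": {
  "steps": [
    [[0,-0.05,-0.1,0,0,0],[0,-0.05,-0.15,0,0,0],[0,-0.05,-0.2,0,0,0],[0,-0.05,-0.2,0,0,0]]
  ]
}}

```text
t: 9.05
ee_pos: [0.5321, 0.0031, 0.0997]
tool_rot: [-0.0, 0.893, -0.449, -0.0]
contact_force: [-2.6, -1.2, 4.5]
width: 0.317
finger_force: 40.7
```

```bash
python3 - <<'E'
from h import *
st=monitor.get_state();print(st["ee_pos"],st["contact_force"],st["ft_torque"])
E
```

```text
[0.53209133 0.00312172 0.09970866] [-2.56922896 -1.16178673  4.54918465] [-0.20494385  0.60883865 -0.02392545]
```

The crank is fully seated: TCP z is 0.0997 as predicted, with a light upward load. I'll release it and go up.

>>> {"op": "step_arm", "data": {
  "steps": [
    [[0,0,0.1,0,0,0],[0,0,0.1,0,0,0],[0,0,0.1,0,0,0],[0,0,1,0,0,0],[0,0,3,0,0,0],[0,0,6,0,0,0],[0,0,8,0,0,0],[1,-2.0,8,0,0,0],[3.6,-4.8,8,0,0,0],[3.6,-4.8,8,0,0,0],[3.6,-4.8,8,0,0,0]]
  ],
  "grip": 60
}}

```text
t: 10.42
ee_pos: [0.5675, -0.0454, 0.1783]
tool_rot: [0.0, 0.893, -0.45, -0.001]
contact_force: [-0.2, -0.3, 0.2]
width: 0.601
finger_force: 0.0
```

```bash
python3 - <<'E'
from h import *
st=monitor.get_state();print(st["ee_pos"],st["contact_force"],st["joint_positions"])
s=cam("scene");np.save("s2.npy",s,allow_pickle=True)
b=cv2.resize(s["pixels"][95:195,240:340],(600,600),interpolation=2)
cv2.imwrite("pics/p4.png",b)
e=st["ee_pos"];print((proj(s,[[.532,.003,.1260],[.532+.0358,.003-.0482,.149],[e[0],e[1],.149],e])-[240,95])*6)
E
```

```text
[ 0.56751669 -0.04539939  0.1782806 ] [-0.21307493 -0.28088431  0.19629054] [-2.78961583e-01  1.13200808e-01  1.80936769e+00  1.07440756e-04
  1.22099248e+00  2.22472147e+00]
[[342.5098289  299.80683592]
 [255.90304851 360.98349485]
 [255.1725566  360.50846377]
 [259.84971328 312.675263  ]]
```

View pics/p4.png

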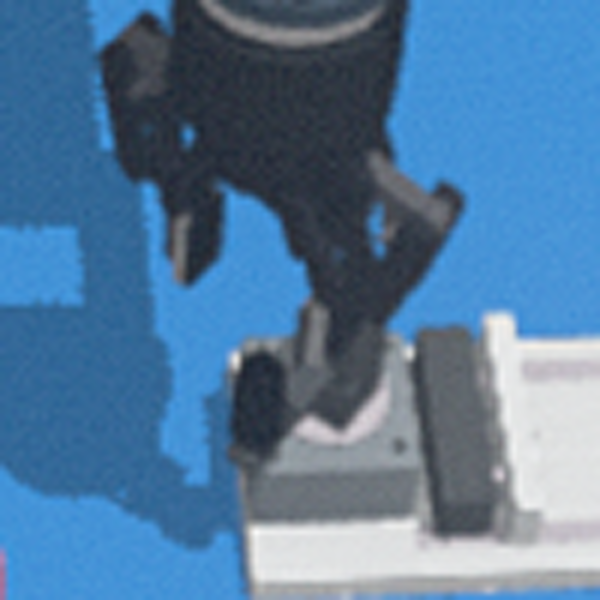

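The knob top is at about (260,358) in the crop, against a predicted (256,361), and the crank sits down on the shaft. I'll descend on the knob.

>>> {"op": "step_arm", "data": {
  "steps": [
    [[0,0,-3,0,0,0],[0,0,-5.5,0,0,0],[0,0,-6.7,0,0,0],[0,0,-6.7,0,0,0]]
  ]
}}

```text
t: 10.98
ee_pos: [0.5673, -0.0446, 0.1116]
tool_rot: [0.0, 0.893, -0.449, -0.001]
contact_force: [1.0, 0.7, -0.3]
width: 0.604
finger_force: 0.0
```

>>> {"op": "step_arm", "data": {
  "steps": [
    [[0,0,0,0,0,0],[0,0,0,0,0,0],[0,0,0,0,0,0],[0,0,0,0,0,0],[0,0,0,0,0,0]]
  ],
  "grip": 0,
  "force": 60
}}

```text
t: 11.6
ee_pos: [0.5691, -0.0455, 0.1134]
tool_rot: [-0.0, 0.893, -0.449, 0.001]
contact_force: [1.9, -1.0, 4.8]
width: 0.217
finger_force: 58.8
```

```bash
python3 - <<'E'
from h import *
st=monitor.get_state();print(st["ee_pos"],st["contact_force"],st["ft_torque"])
c=np.array([.532,.003]);d=st["ee_pos"][:2]-c;print(np.hypot(*d),np.degrees(np.arctan2(d[1],d[0])))
E
```

```text
[ 0.56906641 -0.04554818  0.11341329] [ 1.93121428 -0.98843257  4.78738241] [-0.17455924 -0.20245529  0.03145623]
0.06108064051702155 -52.638365599006455
```

```bash
cat > w.py <<'E'
import numpy as np,sys
t0,n,s=map(float,sys.argv[1:]);a=np.radians(t0)
print([[round(6*(np.cos(np.radians(t0-s*k))-np.cos(a)),2),round(6*(np.sin(np.radians(t0-s*k))-np.sin(a)),2),0,0,0,0] for k in range(1,int(n)+1)])
E
python3 w.py -53 12 15; python3 w.py -233 12 15
```

```text
[[np.float64(-1.36), np.float64(-0.77), 0, 0, 0, 0], [np.float64(-2.88), np.float64(-1.16), 0, 0, 0, 0], [np.float64(-4.45), np.float64(-1.15), 0, 0, 0, 0], [np.float64(-5.96), np.float64(-0.73), 0, 0, 0, 0], [np.float64(-7.3), np.float64(0.06), 0, 0, 0, 0], [np.float64(-8.4), np.float64(1.18), 0, 0, 0, 0], [np.float64(-9.17), np.float64(2.54), 0, 0, 0, 0], [np.float64(-9.57), np.float64(4.06), 0, 0, 0, 0], [np.float64(-9.55), np.float64(5.63), 0, 0, 0, 0], [np.float64(-9.13), np.float64(7.14), 0, 0, 0, 0], [np.float64(-8.34), np.float64(8.49), 0, 0, 0, 0], [np.float64(-7.22), np.float64(9.58), 0, 0, 0, 0]]
[[np.float64(1.36), np.float64(0.77), 0, 0, 0, 0], [np.float64(2.88), np.float64(1.16), 0, 0, 0, 0], [np.float64(4.45), np.float64(1.15), 0, 0, 0, 0], [np.float64(5.96), np.float64(0.73), 0, 0, 0, 0], [np.float64(7.3), np.float64(-0.06), 0, 0, 0, 0], [np.float64(8.4), np.float64(-1.18), 0, 0, 0, 0], [np.float64(9.17), np.float64(-2.54), 0, 0, 0, 0], [np.float64(9.57), np.float64(-4.06), 0, 0, 0, 0], [np.float64(9.55), np.float64(-5.63), 0, 0, 0, 0], [np.float64(9.13), np.float64(-7.14), 0, 0, 0, 0], [np.float64(8.34), np.float64(-8.49), 0, 0, 0, 0], [np.float64(7.22), np.float64(-9.58), 0, 0, 0, 0]]
```

First a quarter turn, to check the forces.

>>> {"op": "step_arm", "data": {
  "steps": [
    [[-1.36,-0.77,0,0,0,0],[-2.88,-1.16,0,0,0,0],[-4.45,-1.15,0,0,0,0],[-5.96,-0.73,0,0,0,0],[-7.3,0.06,0,0,0,0],[-8.4,1.18,0,0,0,0]]
  ]
}}

```text
t: 12.35
ee_pos: [0.4855, -0.0347, 0.1136]
tool_rot: [0.0, 0.893, -0.45, 0.003]
contact_force: [7.6, -2.0, 0.7]
width: 0.216
finger_force: 58.7
```

```bash
cat > f.py <<'E'
from h import *
st=monitor.get_state();e=st["ee_pos"];f=st["contact_force"]
c=np.array([.532,.003]);d=e[:2]-c;r=np.hypot(*d);u=d/r;tg=np.array([u[1],-u[0]])
print(st["t"],e,"r",r,"ang",np.degrees(np.arctan2(d[1],d[0])),"Ftan",-f[:2]@tg,"Frad",-f[:2]@u,"fz",f[2],"w",st["width"],"tq",st["ft_torque"])
E
python3 f.py
```

```text
12.35 [ 0.48546667 -0.03465445  0.11358567] r 0.05985990343697445 ang -141.0204565341696 Ftan 6.394044954687039 Frad 4.64943847219556 fz 0.6865406825118906 w 0.21579011840269616 tq [-0.47988741 -1.31260257  0.00984287]
```

```bash
sed -i 's/round(/float(round(/g; s/,2)/,2))/g' w.py; python3 w.py -143 12 15; python3 w.py -323 12 15
```

```text
[[-0.77, 1.36, 0, 0, 0, 0], [-1.16, 2.88, 0, 0, 0, 0], [-1.15, 4.45, 0, 0, 0, 0], [-0.73, 5.96, 0, 0, 0, 0], [0.06, 7.3, 0, 0, 0, 0], [1.18, 8.4, 0, 0, 0, 0], [2.54, 9.17, 0, 0, 0, 0], [4.06, 9.57, 0, 0, 0, 0], [5.63, 9.55, 0, 0, 0, 0], [7.14, 9.13, 0, 0, 0, 0], [8.49, 8.34, 0, 0, 0, 0], [9.58, 7.22, 0, 0, 0, 0]]
[[0.77, -1.36, 0, 0, 0, 0], [1.16, -2.88, 0, 0, 0, 0], [1.15, -4.45, 0, 0, 0, 0], [0.73, -5.96, 0, 0, 0, 0], [-0.06, -7.3, 0, 0, 0, 0], [-1.18, -8.4, 0, 0, 0, 0], [-2.54, -9.17, 0, 0, 0, 0], [-4.06, -9.57, 0, 0, 0, 0], [-5.63, -9.55, 0, 0, 0, 0], [-7.14, -9.13, 0, 0, 0, 0], [-8.49, -8.34, 0, 0, 0, 0], [-9.58, -7.22, 0, 0, 0, 0]]
```

>>> {"op": "step_arm", "data": {
  "steps": [
    [[-0.77,1.36,0,0,0,0],[-1.16,2.88,0,0,0,0],[-1.15,4.45,0,0,0,0],[-0.73,5.96,0,0,0,0],[0.06,7.3,0,0,0,0],[1.18,8.4,0,0,0,0],[2.54,9.17,0,0,0,0],[4.06,9.57,0,0,0,0],[5.63,9.55,0,0,0,0],[7.14,9.13,0,0,0,0],[8.49,8.34,0,0,0,0],[9.58,7.22,0,0,0,0]]
  ]
}}

```text
t: 13.85
ee_pos: [0.5798, 0.0406, 0.1134]
tool_rot: [-0.002, 0.893, -0.449, -0.001]
contact_force: [-2.8, 7.2, 10.7]
width: 0.213
finger_force: 59.8
```

```bash
python3 f.py
```

```text
13.85 [0.57977808 0.04061424 0.11340621] r 0.06080769183763583 ang 38.2122885203418 Ftan 7.372041031065243 Frad -2.209892661957324 fz 10.694529903078147 w 0.21264422001992817 tq [1.1780903  0.72046551 0.01723073]
```

>>> {"op": "step_arm", "data": {
  "steps": [
    [[0.77,-1.36,0,0,0,0],[1.16,-2.88,0,0,0,0],[1.15,-4.45,0,0,0,0],[0.73,-5.96,0,0,0,0],[-0.06,-7.3,0,0,0,0],[-1.18,-8.4,0,0,0,0],[-2.54,-9.17,0,0,0,0],[-4.06,-9.57,0,0,0,0],[-5.63,-9.55,0,0,0,0],[-7.14,-9.13,0,0,0,0],[-8.49,-8.34,0,0,0,0],[-9.55,-7.2,0,0,0,0]]
  ]
}}

```text
t: 15.35
ee_pos: [0.4856, -0.0346, 0.1136]
tool_rot: [0.0, 0.893, -0.45, 0.003]
contact_force: [5.7, -4.6, 2.5]
width: 0.217
finger_force: 59.2
```

```bash
python3 f.py; python3 - <<'E'
from h import *
for n in("top","scene"):
    c=cam(n);np.save(n+"3.npy",c,allow_pickle=True)
    print(n,proj(c,[[.532+v*np.sin(np.radians(11.3)),.003+v*np.cos(np.radians(11.3)),.05] for v in(.09,.137,.277)]))
t=np.load("top3.npy",allow_pickle=True).item()["pixels"];s=np.load("scene3.npy",allow_pickle=True).item()["pixels"]
a=cv2.resize(t[160:240,95:245],(600,320),interpolation=2);b=cv2.resize(s[130:200,275:425],(600,280),interpolation=2)
cv2.imwrite("pics/p5.png",np.vstack([a,b]))
E
```

```text
15.35 [ 0.48558274 -0.03463738  0.11360842] r 0.05975896794543094 ang -140.9631698664707 Ftan 7.166197512113353 Frad 1.528046197855785 fz 2.509469190595606 w 0.21688639245512922 tq [-0.77613584 -1.05206451 -0.00967979]
top [[180.39731593 203.04712451]
 [163.39929055 199.84833342]
 [113.33341347 190.40352167]]
scene [[329.94644873 161.82764083]
 [348.33291587 160.85912684]
 [402.40971175 158.02796274]]
```

View pics/p5.png

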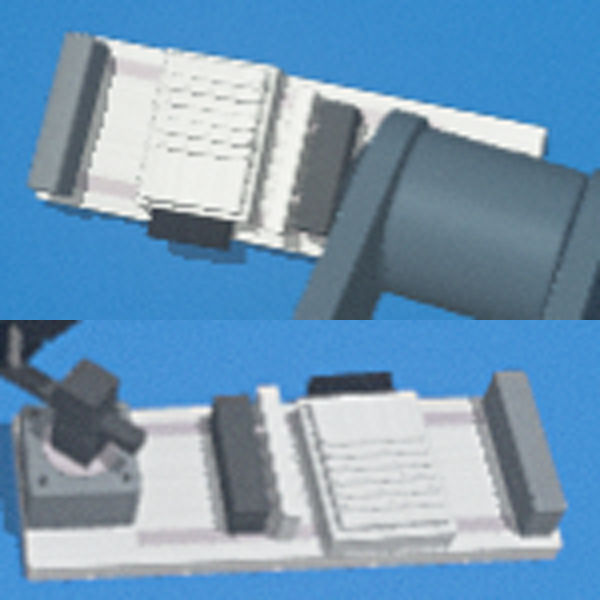

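The jaw has advanced to about y 137 mm. Its face is at crop x 290 in the scene view, and the unit still stands a little ahead of it. Next, one more full turn.

>>> {"op": "step_arm", "data": {
  "steps": [
    [[-0.77,1.36,0,0,0,0],[-1.16,2.88,0,0,0,0],[-1.15,4.45,0,0,0,0],[-0.73,5.96,0,0,0,0],[0.06,7.3,0,0,0,0],[1.18,8.4,0,0,0,0],[2.54,9.17,0,0,0,0],[4.06,9.57,0,0,0,0],[5.63,9.55,0,0,0,0],[7.14,9.13,0,0,0,0],[8.49,8.34,0,0,0,0],[9.58,7.22,0,0,0,0]]
  ]
}}

```text
t: 16.95
ee_pos: [0.5798, 0.0407, 0.1133]
tool_rot: [-0.001, 0.893, -0.449, -0.002]
contact_force: [-4.6, 6.8, 10.7]
width: 0.211
finger_force: 60.0
```

```bash
python3 f.py
```

```text
16.95 [0.57983285 0.04071843 0.11327909] r 0.06091520035893004 ang 38.25742372619504 Ftan 8.156039833649759 Frad -0.6258335952341761 fz 10.70846015085638 w 0.21079200055842798 tq [ 1.04677269  0.91097367 -0.03383051]
```

>>> {"op": "step_arm", "data": {
  "steps": [
    [[0.77,-1.36,0,0,0,0],[1.16,-2.88,0,0,0,0],[1.15,-4.45,0,0,0,0],[0.73,-5.96,0,0,0,0],[-0.06,-7.3,0,0,0,0],[-1.18,-8.4,0,0,0,0],[-2.54,-9.17,0,0,0,0],[-4.06,-9.57,0,0,0,0],[-5.63,-9.55,0,0,0,0],[-7.14,-9.13,0,0,0,0],[-8.49,-8.34,0,0,0,0],[-9.58,-7.22,0,0,0,0]]
  ]
}}

```text
t: 18.45
ee_pos: [0.4857, -0.0348, 0.1136]
tool_rot: [0.0, 0.893, -0.45, 0.003]
contact_force: [6.3, -3.9, 2.9]
width: 0.218
finger_force: 59.3
```

```bash
python3 f.py; python3 - <<'E'
from h import *
for n in("top","scene"):
    c=cam(n);np.save(n+"4.npy",c,allow_pickle=True)
    print(n,proj(c,[[.532+v*np.sin(np.radians(11.3)),.003+v*np.cos(np.radians(11.3)),z] for v,z in((.177,.05),(.197,.046),(.277,.046),(.277,.052))]))
t=np.load("top4.npy",allow_pickle=True).item()["pixels"];s=np.load("scene4.npy",allow_pickle=True).item()["pixels"]
a=cv2.resize(t[165:235,95:195],(600,420),interpolation=2)[:300];b=cv2.resize(s[140:190,325:425],(600,300),interpolation=2)
cv2.imwrite("pics/p6.png",np.vstack([a,b]))
E
```

```text
18.45 [ 0.48568521 -0.03477413  0.1136201 ] r 0.059765746496153446 ang -140.79947021785273 Ftan 7.011599232548091 Frad 2.3709718388006142 fz 2.941526777247865 w 0.2182986183574005 tq [-0.71399346 -1.15709469 -0.04366956]
top [[149.00263715 197.13600401]
 [142.2531596  195.97942524]
 [113.86224999 190.61898994]
 [113.06748111 190.29516624]]
scene [[363.89341889 160.04179233]
 [371.27898259 160.5636528 ]
 [401.95659    158.95606126]
 [402.63727455 157.56180825]]
```

View pics/p6.png

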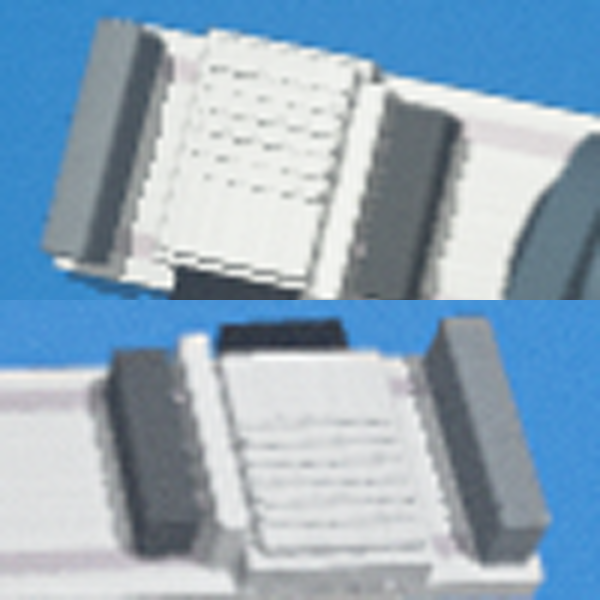

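In these crops the unit is against the jaw plate (boundary at scene crop x≈230). The gap to the fixed jaw is about 20–22 mm (x≈410 to 462), so I expect contact after about 180–195°. I'll do 12 more rows, then small steps.

>>> {"op": "step_arm", "data": {
  "steps": [
    [[-0.77,1.36,0,0,0,0],[-1.16,2.88,0,0,0,0],[-1.15,4.45,0,0,0,0],[-0.73,5.96,0,0,0,0],[0.06,7.3,0,0,0,0],[1.18,8.4,0,0,0,0],[2.54,9.17,0,0,0,0],[4.06,9.57,0,0,0,0],[5.63,9.55,0,0,0,0]]
  ]
}}

```text
t: 19.68
ee_pos: [0.5393, 0.0629, 0.1129]
tool_rot: [0.001, 0.894, -0.449, -0.003]
contact_force: [-7.5, 0.9, 13.2]
width: 0.217
finger_force: 60.6
```

```bash
python3 f.py;python3 w.py -278 12 9
```

```text
19.675 [0.53928271 0.06290395 0.11290799] r 0.06034501394424473 ang 83.06838512462878 Ftan 7.5328536372473325 Frad -0.02121695400008959 fz 13.15890383435663 w 0.2165725502664957 tq [-0.2875776   1.60326562  0.03093482]
[[0.92, -0.2, 0, 0, 0, 0], [1.8, -0.55, 0, 0, 0, 0], [2.61, -1.03, 0, 0, 0, 0], [3.33, -1.63, 0, 0, 0, 0], [3.96, -2.33, 0, 0, 0, 0], [4.46, -3.12, 0, 0, 0, 0], [4.84, -3.99, 0, 0, 0, 0], [5.07, -4.9, 0, 0, 0, 0], [5.16, -5.84, 0, 0, 0, 0], [5.11, -6.78, 0, 0, 0, 0], [4.9, -7.7, 0, 0, 0, 0], [4.56, -8.57, 0, 0, 0, 0]]
```

>>> {"op": "step_arm", "data": {
  "steps": [
    [[0.92,-0.2,0,0,0,0],[1.8,-0.55,0,0,0,0],[2.61,-1.03,0,0,0,0],[3.33,-1.63,0,0,0,0]]
  ]
}}

```text
t: 20.18
ee_pos: [0.5733, 0.0476, 0.1132]
tool_rot: [-0.001, 0.893, -0.449, -0.002]
contact_force: [-3.8, 6.2, 11.7]
width: 0.213
finger_force: 60.4
```

```bash
python3 f.py;python3 w.py -314 7 9
```

```text
20.175 [0.57325071 0.04760294 0.11321149] r 0.06075395544416883 ang 47.23602403560187 Ftan 6.994531498236306 Frad -1.9868308140167767 fz 11.683708858814676 w 0.21260855265656364 tq [ 0.98446087  0.95784877 -0.05233085]
[[0.62, -0.71, 0, 0, 0, 0], [1.13, -1.5, 0, 0, 0, 0], [1.51, -2.36, 0, 0, 0, 0], [1.74, -3.27, 0, 0, 0, 0], [1.83, -4.21, 0, 0, 0, 0], [1.77, -5.15, 0, 0, 0, 0], [1.57, -6.07, 0, 0, 0, 0]]
```

>>> {"op": "step_arm", "data": {
  "steps": [
    [[0.62,-0.71,0,0,0,0],[1.13,-1.5,0,0,0,0]]
  ]
}}

```text
t: 20.42
ee_pos: [0.5852, 0.0329, 0.1133]
tool_rot: [-0.002, 0.893, -0.449, -0.001]
contact_force: [-0.7, 7.9, 10.1]
width: 0.216
finger_force: 60.1
```

```bash
python3 f.py;python3 w.py -332 7 9
```

```text
20.425 [0.58519833 0.03287698 0.11333177] r 0.061013898379346024 ang 29.319221587638722 Ftan 7.247419040711 Frad -3.274562419692344 fz 10.12699808355013 w 0.21625082983365537 tq [ 1.31012946  0.43247304 -0.03506515]
[[0.38, -0.86, 0, 0, 0, 0], [0.61, -1.77, 0, 0, 0, 0], [0.7, -2.71, 0, 0, 0, 0], [0.64, -3.65, 0, 0, 0, 0], [0.44, -4.57, 0, 0, 0, 0], [0.1, -5.45, 0, 0, 0, 0], [-0.38, -6.26, 0, 0, 0, 0]]
```

>>> {"op": "step_arm", "data": {
  "steps": [
    [[0.38,-0.86,0,0,0,0],[0.61,-1.77,0,0,0,0]]
  ]
}}

```text
t: 20.68
ee_pos: [0.592, 0.0151, 0.1134]
tool_rot: [-0.002, 0.893, -0.45, -0.0]
contact_force: [0.6, 8.0, 8.0]
width: 0.211
finger_force: 59.9
```

```bash
python3 f.py;python3 w.py -350 7 9; python3 - <<'E'
from h import *
s=cam("scene");np.save("s5.npy",s,allow_pickle=True)
cv2.imwrite("pics/p7.png",cv2.resize(s["pixels"][140:190,345:425],(800,500),interpolation=2))
E
```

```text
20.675 [0.59201947 0.01508575 0.1134492 ] r 0.061224198919396955 ang 11.38504410930826 Ftan 7.734308392885877 Frad -2.2108445778102093 fz 7.963184619534177 w 0.21149501216326028 tq [ 1.36164379 -0.08085011 -0.04434109]
[[0.09, -0.94, 0, 0, 0, 0], [0.03, -1.88, 0, 0, 0, 0], [-0.17, -2.8, 0, 0, 0, 0], [-0.52, -3.67, 0, 0, 0, 0], [-0.99, -4.48, 0, 0, 0, 0], [-1.59, -5.21, 0, 0, 0, 0], [-2.3, -5.83, 0, 0, 0, 0]]
```

View pics/p7.png

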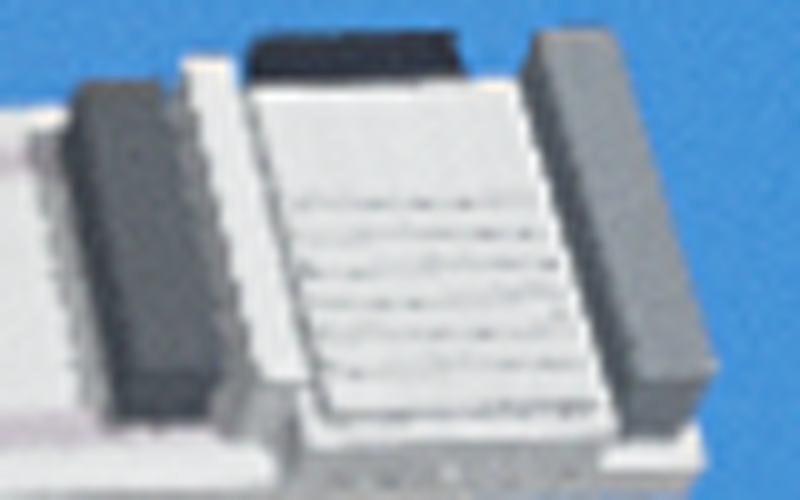

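The unit is now almost or just touching the fixed jaw: its right edge at crop x 530–610 runs along the jaw face. Next, single 9° steps while watching the force.

>>> {"op": "step_arm", "data": {
  "steps": [
    [[0.09,-0.94,0,0,0,0]]
  ]
}}

```text
t: 20.85
ee_pos: [0.5932, 0.0058, 0.1135]
tool_rot: [-0.003, 0.893, -0.449, 0.0]
contact_force: [2.5, 7.1, 7.7]
width: 0.218
finger_force: 59.7
```

```bash
python3 f.py;python3 w.py -359 3 9
```

```text
20.85 [0.5932225  0.00578704 0.11352819] r 0.06128590265054218 ang 2.606487918140351 Ftan 7.022460392790954 Frad -2.846463771997584 fz 7.687604407919207 w 0.21794529449557423 tq [ 1.34418746 -0.3567659  -0.01607077]
[[-0.06, -0.94, 0, 0, 0, 0], [-0.26, -1.86, 0, 0, 0, 0], [-0.61, -2.73, 0, 0, 0, 0]]
```

>>> {"op": "step_arm", "data": {
  "steps": [
    [[-0.06,-0.94,0,0,0,0]]
  ]
}}

```text
t: 20.98
ee_pos: [0.593, -0.0037, 0.1135]
tool_rot: [-0.003, 0.893, -0.45, 0.001]
contact_force: [3.7, 8.2, 6.8]
width: 0.216
finger_force: 59.7
```

```bash
python3 f.py;python3 w.py -368 3 9
```

```text
20.975 [ 0.59296687 -0.00374665  0.11354832] r 0.06133903339908007 ang -6.31470667418005 Ftan 8.595546606377013 Frad -2.7626077189745146 fz 6.810852339741868 w 0.2161698198948971 tq [ 1.56098171 -0.6068091  -0.08844847]
[[-0.2, -0.92, 0, 0, 0, 0], [-0.55, -1.8, 0, 0, 0, 0], [-1.03, -2.61, 0, 0, 0, 0]]
```

>>> {"op": "step_arm", "data": {
  "steps": [
    [[-0.2,-0.92,0,0,0,0]]
  ]
}}

```text
t: 21.1
ee_pos: [0.5913, -0.0129, 0.1136]
tool_rot: [-0.003, 0.893, -0.45, 0.001]
contact_force: [4.7, 8.6, 6.2]
width: 0.219
finger_force: 59.7
```

```bash
python3 f.py;python3 w.py -377 3 9
```

```text
21.1 [ 0.59129365 -0.0129199   0.11361814] r 0.06139364602210055 ang -15.029038371806534 Ftan 9.533404505152692 Frad -2.3524784074666427 fz 6.214445879127527 w 0.21858805800956313 tq [ 1.59771484 -0.9061816  -0.02596703]
[[-0.35, -0.88, 0, 0, 0, 0], [-0.82, -1.69, 0, 0, 0, 0], [-1.42, -2.41, 0, 0, 0, 0]]
```

>>> {"op": "step_arm", "data": {
  "steps": [
    [[-0.35,-0.88,0,0,0,0]]
  ]
}}

```text
t: 21.22
ee_pos: [0.5882, -0.0217, 0.1137]
tool_rot: [-0.003, 0.893, -0.45, 0.002]
contact_force: [6.9, 9.4, 4.7]
width: 0.215
finger_force: 59.6
```

```bash
python3 f.py;python3 w.py -386 3 9
```

```text
21.225 [ 0.5881981  -0.02171433  0.11370184] r 0.06139237647556684 ang -23.738528756596146 Ftan 11.416979923586382 Frad -2.5376302186620516 fz 4.710351291665997 w 0.21460383071831624 tq [ 1.7376729  -1.20288623  0.02827071]
[[-0.48, -0.81, 0, 0, 0, 0], [-1.08, -1.54, 0, 0, 0, 0], [-1.78, -2.16, 0, 0, 0, 0]]
```

>>> {"op": "step_arm", "data": {
  "steps": [
    [[-0.48,-0.81,0,0,0,0]]
  ]
}}

```text
t: 21.35
ee_pos: [0.5838, -0.0298, 0.1138]
tool_rot: [-0.004, 0.893, -0.45, 0.002]
contact_force: [8.0, 9.1, 3.2]
width: 0.212
finger_force: 59.6
```

```bash
python3 f.py
```

```text
21.35 [ 0.58381104 -0.02984012  0.11380067] r 0.06134213376168028 ang -32.36832105931717 Ftan 11.965226794747878 Frad -1.8658806381944089 fz 3.2468549651657446 w 0.21234270628809437 tq [ 1.7073853  -1.61373152 -0.00232411]
```

The force rose steadily from 7.3 N to 12 N over about 34° past contact, which is roughly 45 N of clamping. I'll stop winding, ease off the push, release and lift.

>>> {"op": "step_arm", "data": {
  "steps": [
    [[0.08,0.13,0,0,0,0],[0.08,0.13,0,0,0,0]]
  ]
}}

```text
t: 21.6
ee_pos: [0.5839, -0.0296, 0.1136]
tool_rot: [-0.002, 0.893, -0.45, 0.002]
contact_force: [5.6, 3.6, 5.0]
width: 0.212
finger_force: 59.7
```

```bash
python3 f.py
```

```text
21.6 [ 0.58390486 -0.02961811  0.11358318] r 0.06130298205159613 ang -32.14612500879244 Ftan 6.010280112020244 Frad -2.8075110395657634 fz 5.040330059102991 w 0.21230075908828722 tq [ 0.69023797 -1.02595499 -0.03431756]
```

>>> {"op": "step_arm", "data": {
  "steps": [
    [[0,0,0,0,0,0],[0,0,0,0,0,0],[0,0,0,0,0,0],[0,0,0,0,0,0],[0,0,1,0,0,0],[0,0,3,0,0,0],[0,0,6,0,0,0],[0,0,10,0,0,0],[-3,-5,13,0,0,0],[-6,-10,15,0,0,0],[-9,-15,15,0,0,0],[-9,-15,15,0,0,0]]
  ],
  "grip": 60
}}

```text
t: 23.1
ee_pos: [0.4911, -0.1833, 0.2647]
tool_rot: [0.0, 0.892, -0.452, 0.002]
contact_force: [-0.7, 0.6, -0.2]
width: 0.6
finger_force: 0.0
```

```bash
python3 - <<'E'
from h import *
s=cam("scene");t=cam("top");print(monitor.get_state()["contact_force"])
cv2.imwrite("pics/p8.png",np.vstack([cv2.resize(s["pixels"][130:200,270:430],(640,280),interpolation=2),cv2.resize(t["pixels"][165:240,95:255],(640,300),interpolation=2)]))
a=np.radians(-33)
print((proj(s,[[.532,.003,.126],[.532+.06*np.cos(a),.003+.06*np.sin(a),.149]])-[270,130])*4)
E
```

```text
[ 0.5223512  -0.31001441 -0.37860929]
[[108.33988594  59.87122395]
 [ 84.73166077 115.01021453]]
```

View pics/p8.png

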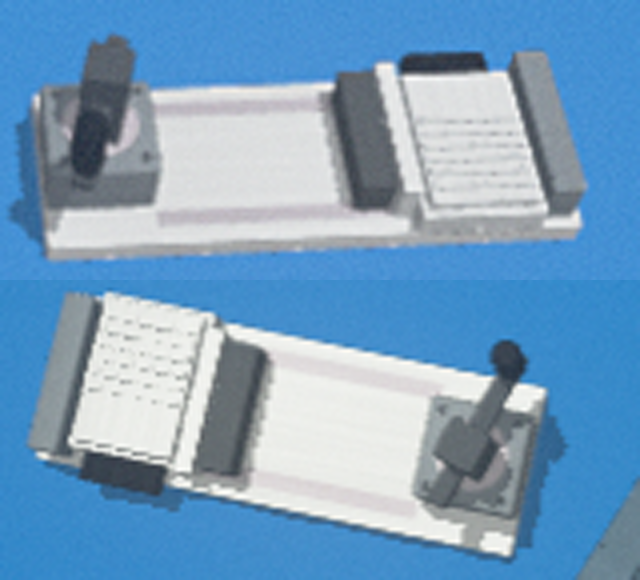

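The crank sits down on the shaft with the knob at about (90,130) in the scene crop, close to where I left it. The unit is held between the jaw plate and the fixed jaw with no visible gap, and the robot is clear of everything. I'll hand it in.

```bash
python3 -c "
from rig import order
print(order.finish_job())"
```

```text
the job is handed in; nothing more can be done
None
```

The job is handed in: the crank is fully down on the shaft and was wound about 2.9 turns clockwise until it stiffened, clamping the unit at an estimated 45 N (from knob force and crank angle, not measured directly), with the crank left on the shaft and the arm clear.

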